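# Snug up the counter water point with the adjustable wrench

## Task

The adjustable wrench lies around the brass nut of the counter's water point with its jaws too wide. Roll its worm until the jaws just fit the nut, and only then swing the handle clockwise (seen from above) until the red stripe on the nut points at the red stripe on the flange. Do not touch the nut with the fingers, leave the wrench lying fitted on the nut, and do not disturb the other loose things on the counter.

Things in the scene. Friction and masses are not known exactly. Their poses are not given: they have to be found in the camera images.
- base: Round white flange fixed flat on the counter, diameter 132 mm, 4 mm thick. Origin on the nut's axis at counter level (z = 0). Its x axis points along its red stripe (radius 45 to 65 mm). The nut must end with its x axis pointing the same way; at the start it stands 30 to 55 degrees anticlockwise of that, seen from above.
- nut_top (a point): Brass hexagon nut, 32 mm across flats, turning about the flange's vertical axis against about 0.2 N m of friction; it stays where it is left. This point is the centre of its top face, 24 mm above the counter (a stud 15 mm thick stands 4 mm higher). x axis: along the nut's red stripe, towards one corner.
- wrench_mouth (a point): Adjustable wrench, about 0.63 kg, loose, lying level, square to the nut's flats within 2 degrees. Point: middle of the mouth, 11.5 mm above the counter. x axis: from handle out through the mouth; z up. Fixed jaw's face at y = +17 mm; dark moving jaw on the -y side. The head, 4 to 19 mm above the counter, spans x = -80 to +17 mm, up to 72 mm wide.
- worm_top (a point): Knurled brass worm of the wrench: cylinder 20 mm in diameter, 20 mm long, its axis along the wrench's y, 50 mm behind the mouth. Point: middle of its uppermost line, 25 mm above the counter, 6 mm proud of the head. Axes as the wrench's; they do not spin with the worm.
- worm (a joint): Angle of the worm (rad), 1.5 mm of jaw travel per radian. Pressing its top with about 4 to 15 N and moving towards the mouth (wrench +x) rolls it, needing about 3.5 N at its rim, and closes the jaws 1.5 mm per 10 mm of stroke; moving the other way opens them. It stays where it is left; once the jaws grip the nut the fingertip just slips. Value grows as the jaws close.
- wrench_grip (a point): Centre of the wrench's blue grip, 10 mm above the counter, 185 mm behind the mouth. The grip is 120 mm long, 28 mm wide, 0 to 20 mm above the counter. Axes as the wrench's. Pushed sideways with a few newtons it swings about the nut.
- jaw (a joint): Opening between the wrench's jaws in m: 0.037 to 0.040 at the start, 0.032 when they just fit the nut (it may be a few tenths of a millimetre less when squeezed).
- tray_a: Empty aluminium tray, 140 x 190 x 40 mm, loose bystander, origin under its centre.
- tray_b: A second such tray, loose bystander.
- bowl: Magenta mixing bowl, rim diameter 190 mm, 85 mm high, loose bystander.
- bottle: Clear water bottle, diameter 66 mm, 200 mm high, loose bystander.
- spare_nut: Spare steel nut, 24 mm across flats, 12 mm high, loose bystander, not used.
Mind the look-alikes: they are no part of the job. Several things have the shape of the base; the one meant has the colours described above. Of the things shaped like the part that bears nut_top, the brass one is meant.

How it is judged:
By the outcome, as a careful person would: the job done as asked, in the order asked, and still so for the second after the job is handed in, with the robot touching nothing.
It also fails if it takes over 58 s, if anything falls off the work surface, if the arm or the gripper's body presses on something with over 40 N, if the wrist force passes 120 N, or if a joint passes its speed limit or range.

## Robot

A 6-joint arm with a two-finger parallel gripper is mounted at the origin on the work surface. World frame = base frame: x ahead of the robot, y to its left, z up, the work surface at z = 0. Lengths are in m, angles in rad, forces in N, time in s.
With the tool pointing down it reaches from about 0.35 to 0.875 m from the base axis. Payload 15.5 kg.
Tool frame: the origin (TCP) lies on the centre line of the jaws, within the pads' length; the fingertips stand 25 mm ahead of it and the grasp point (between the pads) lies 6 mm ahead of it; x points along the fingers, z is the direction in which the jaws open and shut, and the axes are right-handed (so a half turn about x gives the same grasp; the last joint's range is limited). The gripper opens to 85 mm and grips with 20 to 120 N. Pads are 22 mm wide; open, the fingers measure 114 mm over their backs; the gripper's body (76 mm by 85 mm) begins 54 mm behind the grasp point. The pads swing forward as they close: fully open they stand 13 mm farther back than shut.
Start: joints at [-1.429, 0.494, 1.345, -0, 1.302, -0.096], TCP at [0.147, -0.607, 0.256] pointing down, gripper open.
Joint ranges: [-2.91, 2.91], [-0.82, 2.16], [0.22, 2.67], [-1.22, 4.37], [0.12, 2.79], [-3.08, 3.08]. Speed limits (rad/s): [1.89, 1.89, 2.57, 3.01, 3.01, 3.01].

## Interface

Orientations are given as a unit quaternion [w, x, y, z].
In Python, from bench import r, get_image, calibration, workorder, outline_of gives the robot as it stands.
- The arm moves only by the tool apply_moves, never from a script. Its arguments are lists of equal length, an entry for each row: "dr": the turn, a rotation vector about the tool's x, y, z in degrees, a list of three; "dp": the shift along the tool's x, y, z in m, a list of three; "grip": the finger opening in m, from 0 to 0.0854. A call has 1 to 8 rows; each row shifts and turns the pose as measured when the row begins, along the tool's axes as they then stand; what a row does not reach is not made up. A row lasts 1/12 s, in which the tool goes at most 41.7 mm and 7.16 degrees, less where a joint would pass 70% of its speed; a pose out of reach is approached as far as the arm can. A call with a gripper value outside its range is refused whole. The fingers move at their own pace and stop on an object; "force" is the grip in N (left out, the last holds). Time passes only in rows, so rows that do not move let the fingers close. It gives the time, the measured TCP pose, the force and the opening at its end, in the units of the state.
- r.sense(): the state, without advancing time (a new reading comes with each control period).
- get_image(name): name is "side" or "top" or "wrist"; returns the picture (400x640x3 uint8, red, green, blue); there is no depth.
- calibration(name): a dict with "intrinsics" (3x3 intrinsics, pixels), "camera_from_world" (4x4, takes a point from world to camera coordinates); the wrist camera has in their place "hand_eye" (4x4, takes a point from camera to tool coordinates, whose origin is the TCP and whose axes are the tool frame's). Camera axes: x right, y down, z forward; pixel columns grow to the right and rows downward; lengths in m; the calibration is good to about 2 mm. A picture is of the moment at which its call begins: read the wrist's pose just before it. calibration takes no time and is no camera call.
- workorder.close_job(): hands the job in, once; it reports no verdict.
Trained networks look in the newest picture that a camera, given by its name, has taken for a name from the list of things; names that differ only in an ending like _2 or _b are one class to them, and where a whole thing is asked for, a point or a joint stands for the part that bears it (a point fixed in the world has none). Each returns a list of dicts, best first, with "p" (0 to 1); they miss things now and then, are a little off and sometimes report something else, mostly with a low value. They report only what shows in the picture. A call takes as long as a camera call. They do not tell look-alikes from the thing itself.
- outline_of(camera, thing): "region" (400x640 bool, what is visible of it) and "bbox" ([left, top, right, bottom] in pixels, round what is visible of it).
The state is a dict: "time": time; "joints": joint angles; "joint_vel": joint speeds; "effort": joint torques, N m; "tcp_pos": TCP position; "eef_rot": TCP orientation; "contact_force": force on the tool from outside, world axes, zero at the start; "ft_torque": the same for the moment, N m; "opening": opening from 0.0 (shut) to 1.0 (fully open).
Only numpy, scipy, OpenCV 4.12 (cv2) and the standard library are available. Lean on these libraries where they do the work, as an engineer would, in place of code of your own. Each camera call takes 0.05 s, during which the arm holds its last target. There are 200 camera calls.

## Working session

There is one attempt and no reset: what is moved stays moved. The work goes in short steps, Python scripts to look and compute and a tool call to move; the robot and the scene stay as the last step left them, time stands still between calls to the robot, and variables do not carry over. Pictures are saved under pics/ and viewed, about 8 in all and at most 12, crops included, and the job is handed in when it is done.

Besides the shell and the picture viewer there is one more tool, called after "Emit:" by a JSON object that holds its "fn" and its "kwargs", one argument or row to a line. apply_moves: Moves the arm, as the interface text tells. Its arguments: {"type":"object","properties":{"dr":{"type":"array"},"dp":{"type":"array"},"grip":{"type":"array"},"force":{"type":"number"}},"required":["dr","dp","grip"]}

```bash
ls; mkdir -p pics
python3 - <<'E'
from bench import r, get_image, calibration, outline_of
import cv2, numpy as np
s=r.sense(); print(s)
for c in ("top","side","wrist"):
    im=get_image(c); cv2.imwrite(f"pics/{c}0.png",im[:,:,::-1])
    print(c,calibration(c))
    for t in ("base","nut_top","wrench_mouth","worm_top","wrench_grip"):
        print(c,t,[(round(d['p'],2),d['bbox']) for d in outline_of(c,t)][:4])
a=cv2.imread("pics/top0.png");b=cv2.imread("pics/wrist0.png")
cv2.imwrite("pics/tw.png",cv2.resize(np.vstack([a,b]),(480,600)))
E
```

```text
pics
{'time': 0.0, 'joints': array([-1.42850999e+00,  4.94190057e-01,  1.34615251e+00, -1.48254031e-05,
        1.30247395e+00, -9.55639144e-02]), 'joint_vel': array([-7.32642023e-05, -3.19546687e-04,  1.38044512e-03, -4.62072090e-04,
        2.04575368e-04, -7.03011461e-04]), 'effort': array([ 1.85934623e-04, -8.82151151e+01, -3.83869350e+01, -1.67483495e-05,
        1.01380062e-02, -1.16329099e-05]), 'tcp_pos': array([ 0.14717123, -0.60708271,  0.25568871]), 'eef_rot': array([ 0.5554751 ,  0.43743978,  0.55610814, -0.43684962]), 'contact_force': array([-0.32129963,  0.22727935,  0.03442835]), 'ft_torque': array([-0.01946514, -0.03507676, -0.03760178]), 'opening': 0.9988777781618045}
top {'intrinsics': array([[368.83814467,   0.        , 323.0186129 ],
       [  0.        , 368.83814467, 200.86551251],
       [  0.        ,   0.        ,   1.        ]]), 'camera_from_world': array([[ 1.47743994e-03, -9.99998844e-01,  3.58550450e-04,
         2.07488420e-02],
       [-9.94899794e-01, -1.50606875e-03, -1.00856985e-01,
         5.44092052e-01],
       [ 1.00857408e-01, -2.07711631e-04,
[... 1401 characters left out ...]
168.9, 353.0, 229.0])]
side wrench_grip [(0.71, [281.0, 172.3, 356.6, 232.0])]
wrist {'intrinsics': array([[331.24943464,   0.        , 321.75019736],
       [  0.        , 331.24943464, 198.95756926],
       [  0.        ,   0.        ,   1.        ]]), 'hand_eye': array([[ 4.82289263e-05, -2.97435373e-01,  9.54741953e-01,
        -1.17047656e-01],
       [ 1.52350911e-04, -9.54741941e-01, -2.97435377e-01,
         7.50299781e-02],
       [ 9.99999987e-01,  1.59800795e-04, -7.31628640e-07,
         5.60494182e-04],
       [ 0.00000000e+00,  0.00000000e+00,  0.00000000e+00,
         1.00000000e+00]])}
wrist base []
wrist nut_top []
wrist wrench_mouth []
wrist worm_top []
wrist wrench_grip []
```

View pics/top0.png

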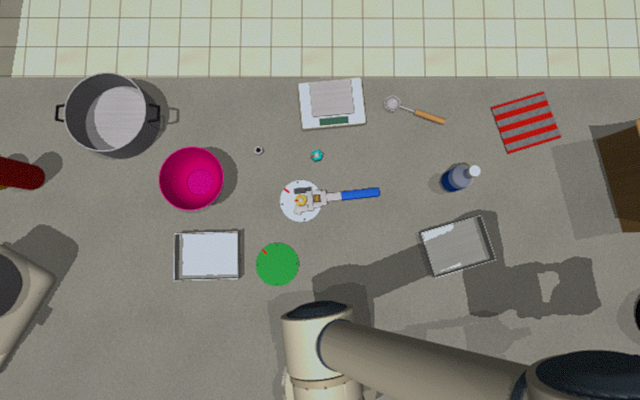

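The top view shows the white flange with the brass nut at about px (302,200). The wrench handle points right to (378,192), and the flange's red stripe is near (285,190). The green disc at (277,264) is a look-alike. I'm moving in for a closer look.

Emit:
{"fn": "apply_moves", "kwargs": {
  "dr": [
    [0, 0, 0],
    [0, 0, 0],
    [0, 0, 0],
    [0, 0, 0],
    [0, 0, 0],
    [0, 0, 0],
    [0, 0, 0],
    [0, 0, 0]
  ],
  "dp": [
    [0.004, 0.024, -0.022],
    [0.004, 0.024, -0.022],
    [0.004, 0.024, -0.022],
    [0.004, 0.024, -0.022],
    [0.004, 0.024, -0.022],
    [0.004, 0.024, -0.022],
    [0.004, 0.024, -0.022],
    [0.004, 0.024, -0.022]
  ],
  "grip": [0, 0, 0, 0, 0, 0, 0, 0]
}}

```text
time: 1.57
tcp_pos: [0.2942, -0.3886, 0.2229]
eef_rot: [0.556, 0.438, 0.552, -0.441]
contact_force: [1.5, 0.8, -0.2]
opening: 0.001
```

Emit:
{"fn": "apply_moves", "kwargs": {
  "dr": [
    [0, 0, 0],
    [0, 0, 0],
    [0, 0, 0],
    [0, 0, 0],
    [0, 0, 0],
    [0, 0, 0],
    [0, 0, 0],
    [0, 0, 0]
  ],
  "dp": [
    [0.004, 0.024, -0.022],
    [0.004, 0.024, -0.022],
    [0.004, 0.024, -0.022],
    [0.004, 0.024, -0.022],
    [0.004, 0.024, -0.022],
    [0.004, 0.024, -0.022],
    [0.004, 0.024, -0.022],
    [0.004, 0.024, -0.022]
  ],
  "grip": [0, 0, 0, 0, 0, 0, 0, 0]
}}

```text
time: 2.23
tcp_pos: [0.4471, -0.1627, 0.1897]
eef_rot: [0.557, 0.438, 0.55, -0.441]
contact_force: [0.8, -1.0, 0.3]
opening: -0.001
```

Emit:
{"fn": "apply_moves", "kwargs": {
  "dr": [
    [1, 0, 0],
    [1, 0, 0],
    [1, 0, 0],
    [1, 0, 0],
    [1, 0, 0],
    [1, 0, 0],
    [1, 0, 0],
    [1, 0, 0]
  ],
  "dp": [
    [0.004, 0.024, -0.022],
    [0.004, 0.024, -0.022],
    [0.004, 0.024, -0.022],
    [0.004, 0.024, -0.022],
    [0.004, 0.024, -0.022],
    [0.004, 0.024, -0.022],
    [0.004, 0.024, -0.022],
    [0.004, 0.024, -0.022]
  ],
  "grip": [0, 0, 0, 0, 0, 0, 0, 0]
}}

```text
time: 2.9
tcp_pos: [0.6139, 0.0555, 0.1559]
eef_rot: [0.525, 0.477, 0.516, -0.479]
contact_force: [0.5, -1.0, 1.0]
opening: 0.002
```

```bash
cat > h.py <<'E'
from bench import r, get_image, calibration, outline_of
import cv2, numpy as np
from scipy.spatial.transform import Rotation as Ro
def snap(cam,name=None):
    s=r.sense(); im=get_image(cam); c=calibration(cam)
    Rt=Ro.from_quat(np.roll(s['eef_rot'],-1)).as_matrix()
    if cam=="wrist":
        T=np.eye(4);T[:3,:3]=Rt;T[:3,3]=s['tcp_pos']; W=T@c['hand_eye']
    else: W=np.linalg.inv(c['camera_from_world'])
    if name: cv2.imwrite(f"pics/{name}.png",im[:,:,::-1])
    return s,im,c['intrinsics'],W,Rt
def ray(uv,K,W,z):
    uv=np.atleast_2d(uv).astype(float); d=np.c_[uv,np.ones(len(uv))]@np.linalg.inv(K).T@W[:3,:3].T
    t=(z-W[2,3])/d[:,2]; return (W[:3,3]+d*t[:,None])[:,:2]
def proj(p,K,W):
    q=np.linalg.inv(W)@np.r_[p,1]; q=K@q[:3]; return q[:2]/q[2]
def ortho(im,K,W,c,z,half=.12,ppm=2500):
    # top-down rectified patch at height z: +x up, +y left
    n=int(2*half*ppm); g=np.arange(n)
    X=c[0]+half-g/ppm; Y=c[1]+half-g/ppm
    YY,XX=np.meshgrid(Y,X); P=np.stack([XX,YY,np.full_like(XX,z),np.ones_like(XX)],-1)@np.linalg.inv(W).T
    q=P[...,:3]@K.T; m=(q[...,:2]/q[...,2:]).astype(np.float32)
    return cv2.remap(im,m[...,0],m[...,1],cv2.INTER_CUBIC)
def red(im,K,W,z):
    h=cv2.cvtColor(im,cv2.COLOR_RGB2HSV)
    m=(((h[...,0]<6)|(h[...,0]>174))&(h[...,1]>140)&(h[...,2]>90)).astype(np.uint8)
    n,l,st,ce=cv2.connectedComponentsWithStats(m)
    return [(st[i,4],ce[i].round(1),ray(ce[i],K,W,z)[0].round(4)) for i in range(1,n) if st[i,4]>8]
E
python3 - <<'E'
from h import *
s,im,K,W,Rt=snap("wrist","w1")
for t in ("base","nut_top","worm_top","wrench_grip"):
    for d in outline_of("wrist",t)[:3]:
        ys,xs=np.where(d['region']); print(t,round(d['p'],2),d['bbox'],len(xs),ray([xs.mean(),ys.mean()],K,W,.01))
print(red(im,K,W,.004))
E
```

```text
base 0.7 [199.8, 186.6, 339.6, 300.0] 6826 [[0.57332037 0.11053746]]
nut_top 0.94 [248.9, 242.5, 294.1, 283.4] 1483 [[0.54570134 0.09207411]]
nut_top 0.78 [320.1, 72.7, 369.1, 123.4] 1800 [[0.68966143 0.0425528 ]]
worm_top 0.58 [246.5, 217.6, 556.2, 299.9] 9280 [[ 0.56643013 -0.02597632]]
wrench_grip 0.91 [245.5, 214.3, 553.2, 303.1] 9794 [[ 0.56593719 -0.02445503]]
[(np.int32(89), array([327.7, 102.5]), array([0.6853, 0.0546])), (np.int32(140), array([222.8, 221.2]), array([0.5794, 0.1361])), (np.int32(51), array([255.3, 269.2]), array([0.5352, 0.1069]))]
```

View pics/w1.png

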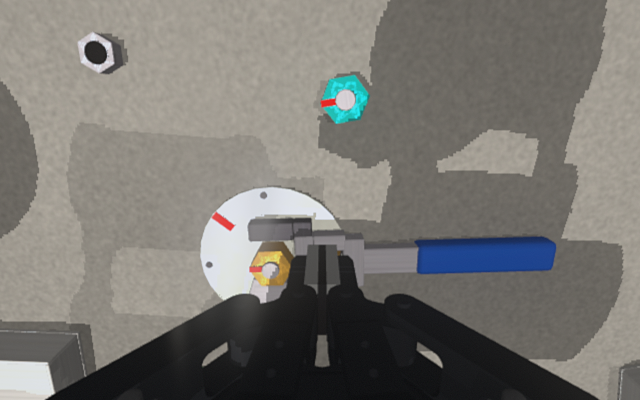

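The wrist view shows the brass nut at (271,267) and the flange stripe at (223,221). The dark moving jaw is at (285,230) and the grip is at (485,255). The fingers hide the worm, so I'm backing off outward for a clear view.

Emit:
{"fn": "apply_moves", "kwargs": {
  "dr": [
    [0, 0, 0],
    [0, 0, 0],
    [0, 0, 0],
    [0, 0, 0]
  ],
  "dp": [
    [0, 0.022, 0.004],
    [0, 0.022, 0.004],
    [0, 0.022, 0.004],
    [0, 0, 0]
  ],
  "grip": [0, 0, 0, 0]
}}

```text
time: 3.48
tcp_pos: [0.6783, 0.0432, 0.1575]
eef_rot: [0.524, 0.477, 0.517, -0.481]
contact_force: [-1.1, -0.1, -0.0]
opening: 0.001
```

Run:
```python
from h import *
s,im,K,W,Rt=snap("wrist","w2"); print(s['tcp_pos'],Rt.round(3).tolist(),s['contact_force'])
for t in ("base","nut_top","wrench_grip"):
    for d in outline_of("wrist",t)[:2]:
        ys,xs=np.where(d['region']); print(t,round(d['p'],2),d['bbox'],len(xs),ray([xs.mean(),ys.mean()],K,W,.01))
print(red(im,K,W,.004)); print(red(im,K,W,.024))
# flange circle: white pixels ; grip: blue pixels
h=cv2.cvtColor(im,cv2.COLOR_RGB2HSV)
b=(abs(h[...,0].astype(int)-112)<10)&(h[...,1]>150)&(h[...,2]>60)
ys,xs=np.where(b); P=ray(np.c_[xs,ys],K,W,.02); rr=cv2.minAreaRect((P*1000).astype(np.float32)); print('grip',rr)
o=ortho(im,K,W,(.55,.06),.019,.1,4000)
cv2.imwrite("pics/o2.png",o[100:700,:,::-1])
```

```text
[0.67826276 0.04318945 0.1574835 ] [[0.004, 0.997, 0.083], [-0.011, 0.083, -0.997], [-1.0, 0.003, 0.011]] [-1.09482325 -0.1076587  -0.00349555]
base 0.87 [188.9, 249.6, 290.9, 358.0] 3363 [[0.58940243 0.1119867 ]]
base 0.18 [70.3, 120.9, 112.7, 156.5] 1150 [[0.70718539 0.22284112]]
nut_top 0.56 [299.2, 154.3, 344.7, 200.8] 1526 [[0.68849065 0.0430246 ]]
wrench_grip 0.97 [226.3, 280.5, 521.0, 347.7] 3420 [[ 0.57448997 -0.06272651]]
[(np.int32(71), array([304.6, 184.4]), array([0.6814, 0.0556])), (np.int32(117), array([210.3, 284. ]), array([0.5795, 0.136 ]))]
[(np.int32(71), array([304.6, 184.4]), array([0.6867, 0.0552])), (np.int32(117), array([210.3, 284. ]), array([0.5923, 0.1297]))]
grip ((576.5814819335938, -101.5199203491211), (35.3792610168457, 92.89229583740234), 6.388147830963135)
```

View pics/o2.png

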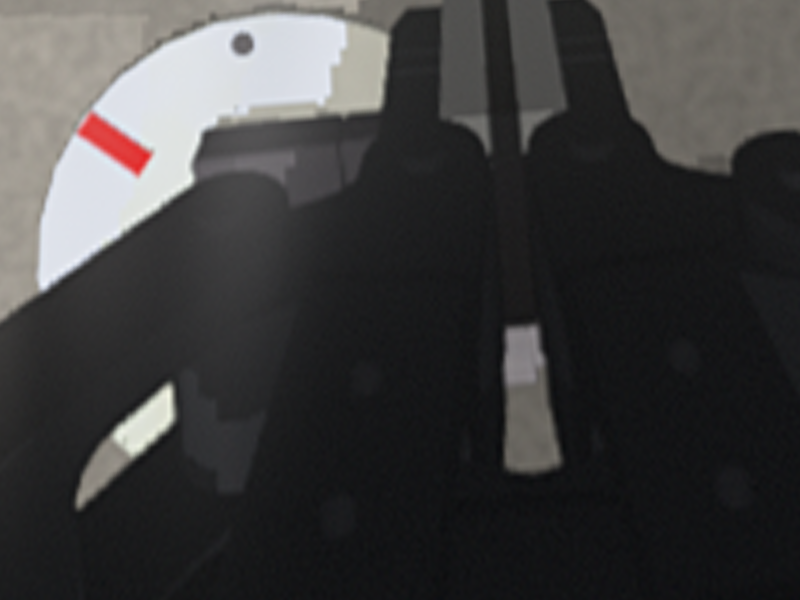

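That was the wrong way: the fingers now cover the nut. I'll move toward the robot so the wrench appears above the fingers in the picture.

Emit:
{"fn": "apply_moves", "kwargs": {
  "dr": [
    [0, 0, 0],
    [0, 0, 0],
    [0, 0, 0],
    [0, 0, 0],
    [0, 0, 0],
    [0, 0, 0]
  ],
  "dp": [
    [0, -0.031, 0],
    [0, -0.031, 0],
    [0, -0.031, 0],
    [0, -0.031, 0],
    [0, -0.031, 0],
    [0, 0, 0]
  ],
  "grip": [0, 0, 0, 0, 0, 0]
}}

```text
time: 4.18
tcp_pos: [0.5069, 0.0305, 0.1568]
eef_rot: [0.522, 0.475, 0.519, -0.482]
contact_force: [1.2, 0.5, -0.8]
opening: 0.0
```

```bash
cat > m.py <<'E'
from h import *
import sys
def look(n,half=.1,c=(.55,.06)):
    s,im,K,W,Rt=snap("wrist",n); print(s['time'],s['tcp_pos'].round(4),Rt[:,2].round(3),s['contact_force'].round(1))
    for x in red(im,K,W,.004): print('red z4',x)
    for x in red(im,K,W,.024): print('red z24',x)
    h=cv2.cvtColor(im,cv2.COLOR_RGB2HSV)
    b=(abs(h[...,0].astype(int)-112)<10)&(h[...,1]>150)&(h[...,2]>60)
    ys,xs=np.where(b); P=ray(np.c_[xs,ys],K,W,.02); print('grip',cv2.minAreaRect((P*1000).astype(np.float32)))
    for t in ("base","nut_top"):
        for d in outline_of("wrist",t)[:2]:
            ys,xs=np.where(d['region']); z=.004 if t=="base" else .024
            (cx,cy),rad=cv2.minEnclosingCircle((ray(np.c_[xs,ys],K,W,z)*1000).astype(np.float32))
            print(t,round(d['p'],2),np.round(d['bbox']),len(xs),'enc',cx,cy,rad)
    o=ortho(im,K,W,c,.022,half,4000); cv2.imwrite(f"pics/{n}_o.png",o[100:700,:,::-1])
    return s,im,K,W,Rt
if __name__=="__main__": look(sys.argv[1])
E
python3 m.py w3
```

```text
4.1833 [0.5069 0.0305 0.1568] [ 0.083 -0.997  0.01 ] [ 1.2  0.5 -0.8]
red z4 (np.int32(112), array([125.9, 293.3]), array([0.3912, 0.2016]))
red z24 (np.int32(112), array([125.9, 293.3]), array([0.4054, 0.1894]))
grip ((568.9913940429688, -90.38471984863281), (27.12804412841797, 116.68293762207031), 6.345795154571533)
base 0.86 [166.  42. 320. 212.] 12157 enc 548.406982421875 90.88357543945312 65.73711395263672
base 0.57 [103. 269. 227. 362.] 6666 enc 359.2173767089844 164.88088989257812 65.79666900634766
nut_top 0.96 [220. 114. 272. 156.] 1817 enc 548.5023193359375 89.69522094726562 19.52109718322754
```

View pics/w3_o.png

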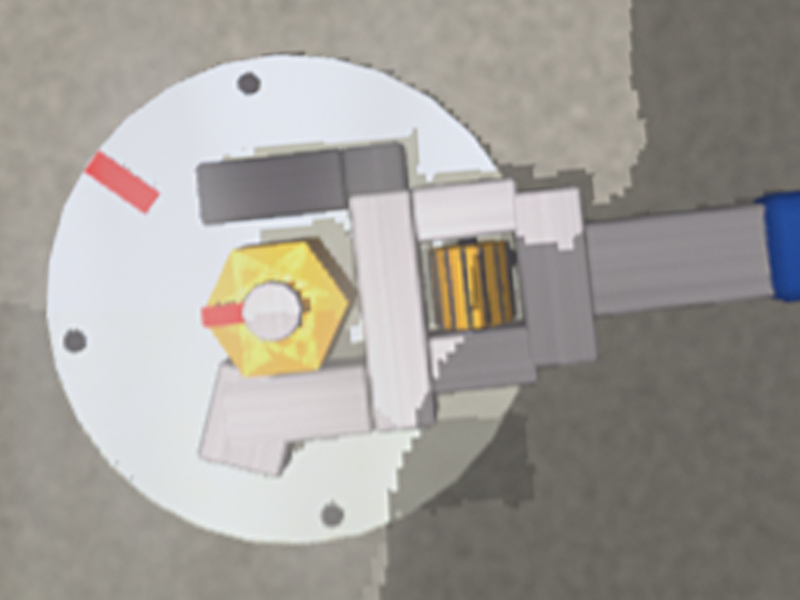

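The rectified view is clear. The nut is centred at about (0.548, 0.091) with its stripe at about 96°, and the flange stripe is at about 56°, so roughly 41° clockwise is needed. The worm is at (0.554, 0.042), the wrench axis lies at 96.3°, and the jaws are clearly wide. I'm going to the worm now.

Emit:
{"fn": "apply_moves", "kwargs": {
  "dr": [
    [-1.5, 0, 0],
    [0, 0, 0],
    [0, 0, 0],
    [0, 0, 0],
    [0, 0, 0],
    [0, 0, 0],
    [0, 0, 0]
  ],
  "dp": [
    [0.0, 0.012, 0.001],
    [0.016, 0.012, 0.001],
    [0.02, 0.012, 0.001],
    [0.02, 0.012, 0.001],
    [0.02, 0.0, 0],
    [0.015, 0.0, 0],
    [0.0, 0, 0]
  ],
  "grip": [0, 0, 0, 0, 0, 0, 0]
}}

```text
time: 4.92
tcp_pos: [0.5753, 0.0304, 0.0651]
eef_rot: [0.534, 0.473, 0.52, -0.47]
contact_force: [-0.7, -0.9, 0.1]
opening: -0.003
```

Emit:
{"fn": "apply_moves", "kwargs": {
  "dr": [
    [0, 0, 0],
    [0, 0, 0],
    [0, 0, 0],
    [0, 0, 0]
  ],
  "dp": [
    [0.002, -0.006, 0],
    [0.002, -0.006, 0],
    [0.002, -0.004, 0],
    [0.0, 0.0, 0]
  ],
  "grip": [0, 0, 0, 0]
}}

```text
time: 5.25
tcp_pos: [0.5599, 0.0285, 0.0596]
eef_rot: [0.535, 0.473, 0.519, -0.47]
contact_force: [0.4, 1.2, 0.0]
opening: 0.001
```

```bash
cat > st.py <<'E'
from h import *
# tool centre in wrench coordinates rel. worm; worm/wrench pose set here
worm=np.array([.5537,.0418]); a=np.radians(96.35); wx=np.array([np.cos(a),np.sin(a)]); wy=np.array([-wx[1],wx[0]])
s=r.sense(); Rt=Ro.from_quat(np.roll(s['eef_rot'],-1)).as_matrix()
d=s['tcp_pos'][:2]+Rt[:2,0]*.025-worm
print('t',s['time'],'tip rel worm (wx,wy) mm',(1e3*d@wx).round(1),(1e3*d@wy).round(1),'tip z',1e3*(s['tcp_pos'][2]+Rt[2,0]*.025).round(4),'F',s['contact_force'].round(1),'toolx',Rt[:,0].round(3),'yaw z',np.degrees(np.arctan2(Rt[1,2],Rt[0,2])).round(1))
E
python3 st.py
```

```text
t 5.25 tip rel worm (wx,wy) mm -14.2 -5.1 tip z 34.6 F [0.4 1.2 0. ] toolx [ 0.019 -0.011 -1.   ] yaw z -83.7
```

Emit:
{"fn": "apply_moves", "kwargs": {
  "dr": [
    [0, 0, -1],
    [0, 0, 0],
    [0, 0, 0],
    [0, 0, 0]
  ],
  "dp": [
    [0.002, -0.003, 0],
    [0.002, -0.002, 0],
    [0.002, 0, 0],
    [0.0, 0.0, 0]
  ],
  "grip": [0, 0, 0, 0]
}}

```text
time: 5.58
tcp_pos: [0.5551, 0.0277, 0.0552]
eef_rot: [0.531, 0.469, 0.523, -0.474]
contact_force: [-0.2, -0.2, -0.2]
opening: 0.001
```

```bash
python3 st.py
```

```text
t 5.5833 tip rel worm (wx,wy) mm -14.5 0.1 tip z 30.200000000000003 F [-0.2 -0.2 -0.2] toolx [ 0.003 -0.013 -1.   ] yaw z -83.7
```

Emit:
{"fn": "apply_moves", "kwargs": {
  "dr": [
    [0, 0, 0],
    [0, 0, 0],
    [0, 0, 0],
    [0, 0, 0],
    [0, 0, 0]
  ],
  "dp": [
    [0.0015, 0, -0.002],
    [0.0015, 0, -0.001],
    [0.0015, 0, 0],
    [0.001, 0, 0],
    [0.001, 0, 0]
  ],
  "grip": [0, 0, 0, 0, 0]
}}

```text
time: 6.0
tcp_pos: [0.5553, 0.0311, 0.0483]
eef_rot: [0.531, 0.469, 0.523, -0.474]
contact_force: [0.1, -0.6, -0.2]
opening: 0.003
```

```bash
python3 st.py
```

```text
t 6.0 tip rel worm (wx,wy) mm -11.2 -0.5 tip z 23.3 F [ 0.1 -0.6 -0.2] toolx [ 0.004 -0.013 -1.   ] yaw z -83.7
```

Emit:
{"fn": "apply_moves", "kwargs": {
  "dr": [
    [0, 0, 0],
    [0, 0, 0],
    [0, 0, 0],
    [0, 0, 0],
    [0, 0, 0]
  ],
  "dp": [
    [-0.002, 0, 0],
    [-0.002, 0, 0],
    [0, 0, -0.002],
    [0, 0, -0.002],
    [0, 0, 0]
  ],
  "grip": [0, 0, 0, 0, 0]
}}

```text
time: 6.42
tcp_pos: [0.5548, 0.0354, 0.0526]
eef_rot: [0.531, 0.469, 0.523, -0.474]
contact_force: [-0.2, 0.1, 0.7]
opening: 0.001
```

Emit:
{"fn": "apply_moves", "kwargs": {
  "dr": [
    [0, 0, 0],
    [0, 0, 0],
    [0, 0, 0]
  ],
  "dp": [
    [0.0015, 0, 0],
    [0.001, 0, 0],
    [0.001, 0, 0]
  ],
  "grip": [0, 0, 0]
}}

```text
time: 6.67
tcp_pos: [0.5551, 0.0355, 0.0493]
eef_rot: [0.531, 0.469, 0.522, -0.474]
contact_force: [-3.9, -3.1, 19.7]
opening: -0.001
```

```bash
python3 st.py
```

```text
t 6.6667 tip rel worm (wx,wy) mm -6.8 -0.8 tip z 24.299999999999997 F [-3.9 -3.1 19.7] toolx [ 0.005 -0.014 -1.   ] yaw z -83.6
```

Emit:
{"fn": "apply_moves", "kwargs": {
  "dr": [
    [0, 0, 0],
    [0, 0, 0],
    [0, 0, 0]
  ],
  "dp": [
    [0.0005, 0, -0.002],
    [0.0005, 0, -0.003],
    [0.0005, 0, -0.003]
  ],
  "grip": [0, 0, 0]
}}

```text
time: 6.92
tcp_pos: [0.5544, 0.0418, 0.0497]
eef_rot: [0.532, 0.469, 0.522, -0.474]
contact_force: [-4.7, -5.3, 16.0]
opening: 0.001
```

```bash
python3 st.py
```

```text
t 6.9167 tip rel worm (wx,wy) mm -0.5 -0.8 tip z 24.7 F [-4.7 -5.3 16. ] toolx [ 0.006 -0.016 -1.   ] yaw z -83.6
```

Emit:
{"fn": "apply_moves", "kwargs": {
  "dr": [
    [0, 0, 0],
    [0, 0, 0],
    [0, 0, 0]
  ],
  "dp": [
    [0.0003, 0, -0.003],
    [0.0003, 0, -0.003],
    [0.0003, 0, -0.001]
  ],
  "grip": [0, 0, 0]
}}

```text
time: 7.17
tcp_pos: [0.5537, 0.048, 0.0498]
eef_rot: [0.533, 0.469, 0.521, -0.474]
contact_force: [-1.8, -3.5, 8.4]
opening: -0.003
```

```bash
python3 st.py
```

```text
t 7.1667 tip rel worm (wx,wy) mm 5.8 -0.8 tip z 24.8 F [-1.8 -3.5  8.4] toolx [ 0.007 -0.017 -1.   ] yaw z -83.6
```

Emit:
{"fn": "apply_moves", "kwargs": {
  "dr": [
    [0, 0, 0],
    [0, 1, -0.4],
    [0, 0, 0],
    [0, 0, 0],
    [0, 0, 0],
    [0, 0, 0]
  ],
  "dp": [
    [-0.003, 0, 0],
    [-0.001, 0, 0.006],
    [0, 0, 0.006],
    [0, 0, 0],
    [0.0015, 0, 0],
    [0.001, 0, 0]
  ],
  "grip": [0, 0, 0, 0, 0, 0]
}}

```text
time: 7.67
tcp_pos: [0.555, 0.0356, 0.0515]
eef_rot: [0.527, 0.471, 0.527, -0.472]
contact_force: [-0.8, -0.2, -0.2]
opening: 0.002
```

```bash
python3 st.py
```

```text
t 7.6667 tip rel worm (wx,wy) mm -6.3 -0.6 tip z 26.5 F [-0.8 -0.2 -0.2] toolx [-0.001 -0.001 -1.   ] yaw z -83.7
```

Emit:
{"fn": "apply_moves", "kwargs": {
  "dr": [
    [0, 0, 0],
    [0, 0, 0],
    [0, 0, 0],
    [0, 0, 0],
    [0, 0, 0],
    [0, 0, 0],
    [0, 0, 0]
  ],
  "dp": [
    [0.001, 0, 0],
    [0.0008, 0, 0],
    [0.0005, 0, -0.002],
    [0.0004, 0, -0.003],
    [0.0004, 0, -0.003],
    [0.0004, 0, -0.003],
    [0.0004, 0, -0.001]
  ],
  "grip": [0, 0, 0, 0, 0, 0, 0]
}}

```text
time: 8.25
tcp_pos: [0.5537, 0.0471, 0.0498]
eef_rot: [0.529, 0.47, 0.526, -0.472]
contact_force: [-2.5, -3.9, 10.0]
opening: -0.004
```

```bash
python3 st.py
```

```text
t 8.25 tip rel worm (wx,wy) mm 5.1 -0.6 tip z 24.8 F [-2.5 -3.9 10. ] toolx [ 0.001 -0.004 -1.   ] yaw z -83.6
```

Emit:
{"fn": "apply_moves", "kwargs": {
  "dr": [
    [0, 0, 0],
    [0, 1, -0.4],
    [0, 0, 0],
    [0, 0, 0],
    [0, 0, 0],
    [0, 0, 0]
  ],
  "dp": [
    [-0.003, 0, 0],
    [-0.001, 0, 0.006],
    [0, 0, 0.006],
    [0, 0, 0],
    [0.0015, 0, 0],
    [0.001, 0, 0]
  ],
  "grip": [0, 0, 0, 0, 0, 0]
}}

```text
time: 8.75
tcp_pos: [0.5548, 0.0356, 0.0513]
eef_rot: [0.523, 0.472, 0.532, -0.47]
contact_force: [0.9, 0.9, -0.2]
opening: 0.002
```

```bash
python3 st.py
```

```text
t 8.75 tip rel worm (wx,wy) mm -6.0 -0.2 tip z 26.3 F [ 0.9  0.9 -0.2] toolx [-0.008  0.011 -1.   ] yaw z -83.5
```

Emit:
{"fn": "apply_moves", "kwargs": {
  "dr": [
    [0, -0.5, 0.3],
    [0, 0, 0],
    [0, 0, 0],
    [0, 0, 0],
    [0, 0, 0],
    [0, 0, 0],
    [0, 0, 0]
  ],
  "dp": [
    [0.001, 0, 0],
    [0.0008, 0, 0],
    [0.0005, 0, -0.002],
    [0.0004, 0, -0.003],
    [0.0004, 0, -0.003],
    [0.0004, 0, -0.003],
    [0.0004, 0, -0.002]
  ],
  "grip": [0, 0, 0, 0, 0, 0, 0]
}}

```text
time: 9.33
tcp_pos: [0.5535, 0.0481, 0.0498]
eef_rot: [0.529, 0.47, 0.526, -0.471]
contact_force: [-1.8, -5.2, 9.6]
opening: -0.005
```

```bash
python3 st.py
```

```text
t 9.3333 tip rel worm (wx,wy) mm 6.2 -0.6 tip z 24.8 F [-1.8 -5.2  9.6] toolx [ 0.003 -0.003 -1.   ] yaw z -83.4
```

Emit:
{"fn": "apply_moves", "kwargs": {
  "dr": [
    [0, 0, 0],
    [0, 0, 0],
    [0, 0, 0],
    [0, 0, 0],
    [0, 0, 0],
    [0, 0, 0],
    [0, 0, 0],
    [0, 0, 0]
  ],
  "dp": [
    [-0.004, 0, 0],
    [-0.02, 0, 0],
    [-0.02, -0.01, 0],
    [-0.02, -0.015, 0.004],
    [-0.015, -0.015, 0.004],
    [0, -0.008, 0.002],
    [0, 0, 0],
    [0, 0, 0]
  ],
  "grip": [0, 0, 0, 0, 0, 0, 0, 0]
}}

```text
time: 10.0
tcp_pos: [0.5041, 0.0342, 0.1311]
eef_rot: [0.531, 0.469, 0.526, -0.471]
contact_force: [0.9, -0.7, 1.2]
opening: -0.004
```

```bash
python3 m.py w4
```

```text
10.0 [0.5041 0.0342 0.1311] [ 0.117 -0.993  0.006] [ 0.9 -0.7  1.2]
red z4 (np.int32(43), array([176.4,  71.9]), array([0.5831, 0.1429]))
red z4 (np.int32(136), array([109.1, 302.3]), array([0.3915, 0.2017]))
red z24 (np.int32(43), array([176.4,  71.9]), array([0.5827, 0.1347]))
red z24 (np.int32(136), array([109.1, 302.3]), array([0.4068, 0.1888]))
grip ((568.9860229492188, -89.94552612304688), (26.890581130981445, 116.87689208984375), 6.306635856628418)
base 0.78 [158.  31. 331. 218.] 15758 enc 548.296142578125 90.97789764404297 65.85975646972656
base 0.63 [ 82. 279. 227. 367.] 7237 enc 361.64215087890625 166.44081115722656 65.34321594238281
nut_top 0.79 [217. 110. 275. 158.] 2259 enc 548.54248046875 89.70829772949219 19.604719161987305
```

View pics/w4_o.png

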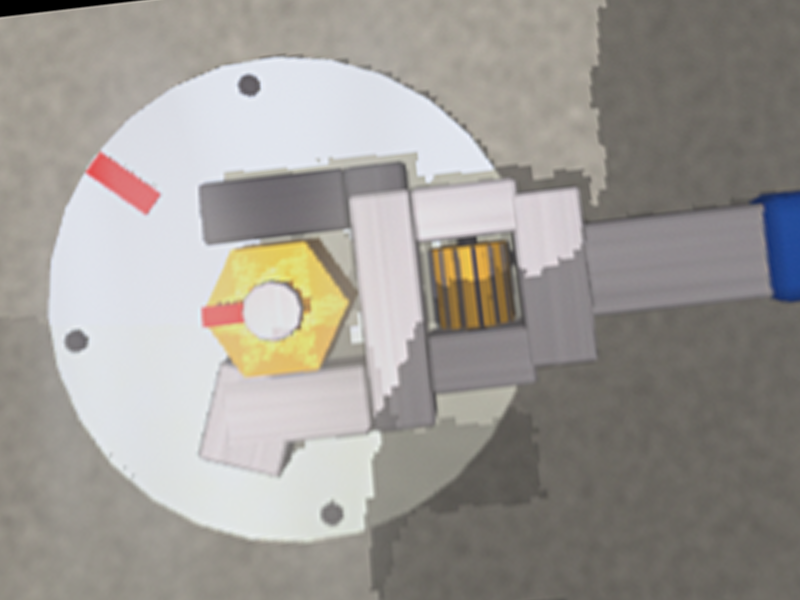

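The moving jaw has come down about 5 mm, and roughly 1 mm of gap remains at (277,238). More strokes are needed.

Emit:
{"fn": "apply_moves", "kwargs": {
  "dr": [
    [0, 0, 0],
    [0, 0, 0],
    [0, 0, 0],
    [0, 0, 0],
    [0, 0, 0],
    [0, 0, 0],
    [0, 0, 0],
    [0, 0, 0]
  ],
  "dp": [
    [0.0, 0.015, 0.001],
    [0.015, 0.015, 0.001],
    [0.02, 0.01, 0.001],
    [0.02, 0.005, 0],
    [0.01, 0.0, 0],
    [0.005, 0.0, 0],
    [0.002, 0, 0],
    [0, 0, 0]
  ],
  "grip": [0, 0, 0, 0, 0, 0, 0, 0]
}}

```text
time: 10.82
tcp_pos: [0.5529, 0.0376, 0.0515]
eef_rot: [0.53, 0.468, 0.528, -0.471]
contact_force: [-1.0, -0.6, -0.3]
opening: 0.002
```

```bash
python3 st.py
```

```text
t 10.8167 tip rel worm (wx,wy) mm -4.2 1.3 tip z 26.5 F [-1.  -0.6 -0.3] toolx [-0.001 -0.005 -1.   ] yaw z -83.2
```

Emit:
{"fn": "apply_moves", "kwargs": {
  "dr": [
    [0, 0, 0],
    [0, 0, 0],
    [0, 0, 0],
    [0, 0, 0],
    [0, 0, 0],
    [0, 0, 0]
  ],
  "dp": [
    [0.001, 0.001, 0.002],
    [0.001, 0, 0],
    [0.0006, 0, -0.002],
    [0.0004, 0, -0.003],
    [0.0004, 0, -0.003],
    [0.0004, 0, -0.001]
  ],
  "grip": [0, 0, 0, 0, 0, 0]
}}

```text
time: 11.32
tcp_pos: [0.5535, 0.045, 0.0504]
eef_rot: [0.53, 0.469, 0.527, -0.471]
contact_force: [0.4, -0.3, -0.6]
opening: -0.001
```

```bash
python3 st.py
```

```text
t 11.3167 tip rel worm (wx,wy) mm 3.0 -0.2 tip z 25.4 F [ 0.4 -0.3 -0.6] toolx [ 0.002 -0.006 -1.   ] yaw z -83.3
```

Emit:
{"fn": "apply_moves", "kwargs": {
  "dr": [
    [0, 0, 0],
    [0, 0.5, 0],
    [0, 0, 0],
    [0, 0, 0],
    [0, 0, 0],
    [0, 0, 0]
  ],
  "dp": [
    [-0.003, 0, 0],
    [-0.001, 0, 0.006],
    [0, 0, 0.006],
    [0, 0, 0],
    [0.0015, 0, 0],
    [0.001, 0, 0]
  ],
  "grip": [0, 0, 0, 0, 0, 0]
}}

```text
time: 11.82
tcp_pos: [0.5554, 0.0319, 0.053]
eef_rot: [0.528, 0.471, 0.529, -0.468]
contact_force: [-0.2, -0.5, 0.2]
opening: -0.002
```

```bash
python3 st.py
```

```text
t 11.8167 tip rel worm (wx,wy) mm -9.9 -0.7 tip z 28.0 F [-0.2 -0.5  0.2] toolx [ 0.002  0.004 -1.   ] yaw z -83.2
```

Emit:
{"fn": "apply_moves", "kwargs": {
  "dr": [
    [0, 0, 0],
    [0, 0, 0],
    [0, 0, 0],
    [0, 0, 0],
    [0, 0, 0],
    [0, 0, 0],
    [0, 0, 0]
  ],
  "dp": [
    [0.001, 0, 0],
    [0.0008, 0, 0],
    [0.0005, 0, -0.002],
    [0.0004, 0, -0.003],
    [0.0004, 0, -0.003],
    [0.0004, 0, -0.003],
    [0.0004, 0, -0.002]
  ],
  "grip": [0, 0, 0, 0, 0, 0, 0]
}}

```text
time: 12.4
tcp_pos: [0.5539, 0.0449, 0.0499]
eef_rot: [0.529, 0.471, 0.528, -0.468]
contact_force: [-3.1, -4.3, 9.0]
opening: 0.002
```

```bash
python3 st.py
```

```text
t 12.4 tip rel worm (wx,wy) mm 3.1 -0.7 tip z 24.9 F [-3.1 -4.3  9. ] toolx [ 0.003  0.002 -1.   ] yaw z -83.2
```

Emit:
{"fn": "apply_moves", "kwargs": {
  "dr": [
    [0, 0, 0],
    [0, 0, 0]
  ],
  "dp": [
    [0.0004, 0, -0.003],
    [0.0004, 0, -0.002]
  ],
  "grip": [0, 0]
}}

```text
time: 12.57
tcp_pos: [0.5536, 0.0501, 0.0499]
eef_rot: [0.53, 0.471, 0.528, -0.468]
contact_force: [0.1, -4.0, 2.9]
opening: 0.002
```

Emit:
{"fn": "apply_moves", "kwargs": {
  "dr": [
    [0, 0, 0],
    [0, 0.5, 0],
    [0, 0, 0],
    [0, 0, 0],
    [0, 0, 0],
    [0, 0, 0]
  ],
  "dp": [
    [-0.003, 0, 0],
    [-0.001, 0, 0.006],
    [0, 0, 0.006],
    [0, 0, 0],
    [0.0015, 0, 0],
    [0.0015, 0, 0]
  ],
  "grip": [0, 0, 0, 0, 0, 0]
}}

```text
time: 13.07
tcp_pos: [0.5553, 0.0377, 0.0512]
eef_rot: [0.527, 0.473, 0.531, -0.465]
contact_force: [0.1, 0.5, 0.8]
opening: -0.003
```

Emit:
{"fn": "apply_moves", "kwargs": {
  "dr": [
    [0, 0, 0],
    [0, 0, 0],
    [0, 0, 0],
    [0, 0, 0],
    [0, 0, 0]
  ],
  "dp": [
    [0.001, 0, 0],
    [0.0008, 0, 0],
    [0.0005, 0, -0.002],
    [0.0004, 0, -0.003],
    [0.0004, 0, -0.003]
  ],
  "grip": [0, 0, 0, 0, 0]
}}

```text
time: 13.48
tcp_pos: [0.5548, 0.0442, 0.0499]
eef_rot: [0.528, 0.473, 0.53, -0.465]
contact_force: [-1.7, -11.7, 9.9]
opening: 0.005
```

```bash
python3 st.py
```

```text
t 13.4833 tip rel worm (wx,wy) mm 2.5 -1.5 tip z 24.9 F [ -1.7 -11.7   9.9] toolx [ 0.006  0.009 -1.   ] yaw z -83.2
```

Emit:
{"fn": "apply_moves", "kwargs": {
  "dr": [
    [0, 0, 0],
    [0, 0, 0]
  ],
  "dp": [
    [0.0004, 0, -0.003],
    [0.0004, 0, -0.002]
  ],
  "grip": [0, 0]
}}

```text
time: 13.65
tcp_pos: [0.5549, 0.048, 0.0499]
eef_rot: [0.529, 0.473, 0.529, -0.465]
contact_force: [-2.9, -11.4, 10.5]
opening: 0.002
```

```bash
python3 st.py
```

```text
t 13.65 tip rel worm (wx,wy) mm 6.2 -2.1 tip z 24.9 F [ -2.9 -11.4  10.5] toolx [ 0.007  0.007 -1.   ] yaw z -83.1
```

The lateral force has jumped from about 4 to 11.7 N, so the worm has stalled and the fingertip is slipping, which means the jaws are gripping. I'm lifting to check.

Emit:
{"fn": "apply_moves", "kwargs": {
  "dr": [
    [0, 0, 0],
    [0, 0, 0],
    [0, 0, 0],
    [0, 0, 0],
    [0, 0, 0],
    [0, 0, 0],
    [0, 0, 0],
    [0, 0, 0]
  ],
  "dp": [
    [-0.004, 0, 0],
    [-0.02, 0, 0],
    [-0.02, -0.01, 0],
    [-0.02, -0.015, 0.004],
    [-0.02, -0.015, 0.004],
    [0, -0.006, 0.002],
    [0, 0, 0],
    [0, 0, 0]
  ],
  "grip": [0, 0, 0, 0, 0, 0, 0, 0]
}}

```text
time: 14.32
tcp_pos: [0.5078, 0.0322, 0.1358]
eef_rot: [0.529, 0.472, 0.529, -0.466]
contact_force: [-0.3, 0.4, 0.3]
opening: -0.0
```

```bash
cat > ang.py <<'E'
from m import *
s,im,K,W,Rt=look(sys.argv[1])
b=np.array([.5484,.0908])
h=cv2.cvtColor(im,cv2.COLOR_RGB2HSV).astype(int)
m=(((h[...,0]<8)|(h[...,0]>172))&(h[...,1]>100)&(h[...,2]>90))
ys,xs=np.where(m)
for nm,z,lo,hi in (("flange",.004,.040,.068),("nut",.024,.006,.021)):
    P=ray(np.c_[xs,ys],K,W,z)-b; d=np.hypot(*P.T); Q=P[(d>lo)&(d<hi)]
    if nm=="nut" and len(Q): Q=Q[np.hypot(*Q.T)<.021]
    if len(Q): c=Q.mean(0); print(nm,len(Q),'ang',np.degrees(np.arctan2(c[1],c[0])).round(2),'rad',np.hypot(*c).round(4))
E
python3 ang.py w5
```

```text
14.3167 [0.5078 0.0322 0.1358] [ 0.121 -0.993 -0.006] [-0.3  0.4  0.3]
red z4 (np.int32(11), array([178.7,  78.5]), array([0.5826, 0.1438]))
red z4 (np.int32(132), array([112.8, 301.1]), array([0.3915, 0.2018]))
red z24 (np.int32(11), array([178.7,  78.5]), array([0.5825, 0.1355]))
red z24 (np.int32(132), array([112.8, 301.1]), array([0.4067, 0.1888]))
grip ((569.018310546875, -89.7781982421875), (26.996803283691406, 117.33026885986328), 6.055115699768066)
base 0.72 [163.  38. 327. 220.] 14237 enc 548.3004150390625 91.20043182373047 65.52999877929688
base 0.71 [ 86. 278. 230. 363.] 6817 enc 360.6429748535156 166.7405242919922 65.41726684570312
nut_top 0.87 [216. 118. 276. 160.] 2136 enc 549.202880859375 90.0886001586914 19.2760066986084
flange 256 ang 55.63 rad 0.0552
nut 88 ang 97.13 rad 0.0131
```

View pics/w5_o.png

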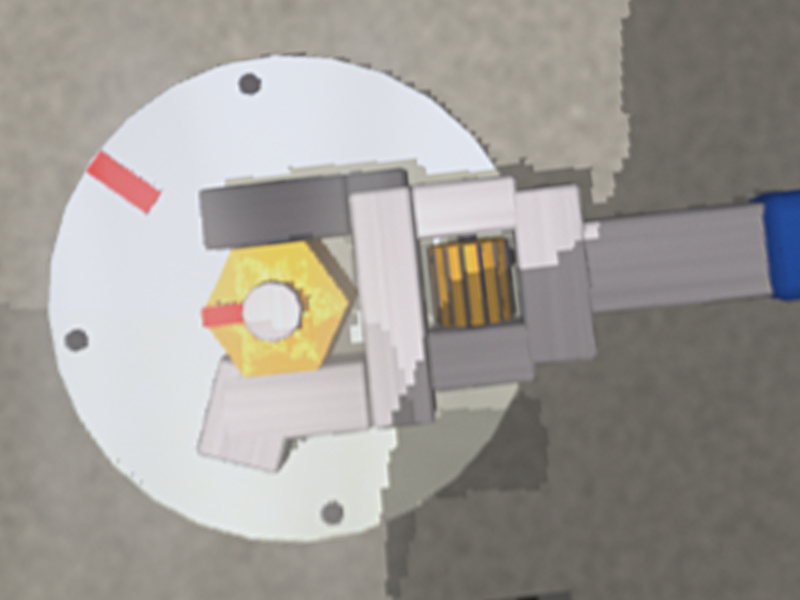

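The moving jaw now touches the nut's flat at (270,240) and the fixed jaw touches the other, so it fits. The nut is unmoved at about 96–97°, and the flange stripe is at 55.6°. Next I'll go beside the grip on its far side.

Emit:
{"fn": "apply_moves", "kwargs": {
  "dr": [
    [0, 0, 0],
    [0, 0, 0],
    [0, 0, 0],
    [0, 0, 0],
    [0, 0, 0],
    [0, 0, 0],
    [0, 0, 0],
    [0, 0, 0]
  ],
  "dp": [
    [0, 0.015, 0.02],
    [0, 0.015, 0.025],
    [0, 0.015, 0.025],
    [0, 0.015, 0.025],
    [0, 0.01, 0.02],
    [0, 0.004, 0.008],
    [0, 0, 0.003],
    [0, 0, 0]
  ],
  "grip": [0, 0, 0, 0, 0, 0, 0, 0]
}}

```text
time: 15.13
tcp_pos: [0.6007, -0.0864, 0.1273]
eef_rot: [0.527, 0.469, 0.533, -0.466]
contact_force: [0.3, -0.0, 0.6]
opening: 0.005
```

```bash
cat > gp.py <<'E'
from h import *
# tip in wrench frame: distance behind nut axis (along handle), lateral offset on far side
import sys
a=np.radians(float(sys.argv[1])); b=np.array([.5484,.0908]); hx=-np.array([np.cos(a),np.sin(a)]); n=np.array([-hx[1],hx[0]])
s=r.sense(); Rt=Ro.from_quat(np.roll(s['eef_rot'],-1)).as_matrix()
d=s['tcp_pos'][:2]+Rt[:2,0]*.02-b
print('t',s['time'].__round__(2),'along',(1e3*d@hx).round(1),'side',(1e3*d@n).round(1),'tip z',(1e3*(s['tcp_pos'][2]+Rt[2,0]*.025)).round(1),'F along/side/z',(s['contact_force'][:2]@hx).round(1),(s['contact_force'][:2]@n).round(1),s['contact_force'][2].round(1),'toolx',Rt[:,0].round(3),'yaw z',np.degrees(np.arctan2(Rt[1,2],Rt[0,2])).round(1),'polar of tip',np.degrees(np.arctan2(d[1],d[0])).round(2))
E
python3 gp.py 96.05
```

```text
t 15.13 along 181.6 side 33.3 tip z 102.3 F along/side/z 0.0 0.3 0.6 toolx [-0.004  0.009 -1.   ] yaw z -82.8 polar of tip -73.57
```

Emit:
{"fn": "apply_moves", "kwargs": {
  "dr": [
    [1, 0, 0],
    [0, 0, 0],
    [0, 0, 0],
    [0, 0, 0],
    [0, 0, 0],
    [0, 0, 0],
    [0, 0, 0],
    [0, 0, 0]
  ],
  "dp": [
    [0.016, 0, 0],
    [0.02, 0, 0],
    [0.02, 0, 0],
    [0.016, 0, 0],
    [0.01, 0, 0],
    [0.006, 0, 0],
    [0.002, 0, 0],
    [0, 0, 0]
  ],
  "grip": [0, 0, 0, 0, 0, 0, 0, 0]
}}

```text
time: 15.8
tcp_pos: [0.5961, -0.0778, 0.0335]
eef_rot: [0.522, 0.473, 0.532, -0.47]
contact_force: [-0.0, -0.3, 0.5]
opening: 0.002
```

```bash
python3 gp.py 96.05
```

```text
t 15.8 along 172.5 side 29.5 tip z 8.5 F along/side/z 0.3 -0.1 0.5 toolx [-0.008  0.011 -1.   ] yaw z -83.6 polar of tip -74.25
```

Emit:
{"fn": "apply_moves", "kwargs": {
  "dr": [
    [0, 0, 0],
    [0, 0, 0],
    [2, 0, 0],
    [2.5, 0, 0],
    [2.5, 0, 0],
    [2.5, 0, 0]
  ],
  "dp": [
    [0, -0.003, 0],
    [0, -0.003, 0],
    [0, -0.006, 0.0007],
    [0, -0.0075, 0.0009],
    [0, -0.0075, 0.0009],
    [0, -0.0075, 0.0009]
  ],
  "grip": [0, 0, 0, 0, 0, 0]
}}

```text
time: 16.3
tcp_pos: [0.565, -0.0839, 0.038]
eef_rot: [0.484, 0.518, 0.486, -0.511]
contact_force: [2.5, 0.6, -1.7]
opening: 0.0
```

```bash
python3 gp.py 96.05
```

```text
t 16.3 along 175.3 side -1.8 tip z 13.0 F along/side/z -0.3 2.5 -1.7 toolx [ 0.004  0.008 -1.   ] yaw z -93.4 polar of tip -84.55
```

Emit:
{"fn": "apply_moves", "kwargs": {
  "dr": [
    [2.3, 0, 0],
    [2.3, 0, 0],
    [2.3, 0, 0],
    [2.3, 0, 0],
    [2.3, 0, 0]
  ],
  "dp": [
    [0.002, -0.0075, 0.0007],
    [0.002, -0.0075, 0.0007],
    [0.001, -0.0075, 0.0007],
    [0.001, -0.0075, 0.0007],
    [0.001, -0.0075, 0.0007]
  ],
  "grip": [0, 0, 0, 0, 0]
}}

```text
time: 16.72
tcp_pos: [0.534, -0.0849, 0.0371]
eef_rot: [0.432, 0.571, 0.423, -0.555]
contact_force: [4.8, -3.4, 0.6]
opening: 0.003
```

```bash
python3 gp.py 96.05
```

```text
t 16.72 along 173.2 side -32.3 tip z 12.1 F along/side/z 3.9 4.4 0.6 toolx [ 0.026  0.003 -1.   ] yaw z -105.6 polar of tip -94.51
```

Emit:
{"fn": "apply_moves", "kwargs": {
  "dr": [
    [1.6, 0, -0.5],
    [1.6, 0, -0.5],
    [1.6, 0, -0.3],
    [1.6, 0, -0.3],
    [1.6, 0, -0.3]
  ],
  "dp": [
    [0.001, -0.0075, 0.0007],
    [0.001, -0.0075, 0.0007],
    [0.002, -0.0075, 0.0007],
    [0.001, -0.0075, 0.0007],
    [0.001, -0.0075, 0.0007]
  ],
  "grip": [0, 0, 0, 0, 0]
}}

```text
time: 17.13
tcp_pos: [0.5034, -0.0794, 0.0364]
eef_rot: [0.385, 0.599, 0.384, -0.588]
contact_force: [2.7, -2.8, 0.1]
opening: 0.001
```

```bash
python3 gp.py 96.05
```

```text
t 17.13 along 164.4 side -62.4 tip z 11.4 F along/side/z 3.0 2.4 0.1 toolx [ 0.014  0.007 -1.   ] yaw z -114.1 polar of tip -104.73
```

Emit:
{"fn": "apply_moves", "kwargs": {
  "dr": [
    [1.8, 0, -0.2],
    [1.8, 0, -0.2],
    [1.8, 0, -0.2],
    [0, 0, 0]
  ],
  "dp": [
    [0.001, -0.0075, 0.0007],
    [0.001, -0.0075, 0.0007],
    [0.001, -0.005, 0.0007],
    [0, 0, 0]
  ],
  "grip": [0, 0, 0, 0]
}}

```text
time: 17.47
tcp_pos: [0.4872, -0.0746, 0.0371]
eef_rot: [0.354, 0.618, 0.354, -0.606]
contact_force: [-0.4, 0.4, 0.0]
opening: 0.0
```

```bash
python3 gp.py 96.05; python3 ang.py w6
python3 - <<'E'
import cv2; a=cv2.imread('pics/w6.png'); print(a.shape)
E
```

```text
t 17.47 along 157.9 side -77.9 tip z 12.1 F along/side/z -0.4 -0.4 0.0 toolx [ 0.016  0.008 -1.   ] yaw z -119.9 polar of tip -110.21
17.4667 [ 0.4872 -0.0746  0.0371] [-0.498 -0.867 -0.015] [-0.4  0.4  0. ]
grip ((465.70318603515625, -74.02174377441406), (114.67742156982422, 32.865013122558594), 61.0995979309082)
base 0.77 [  0. 185. 111. 399.] 6244 enc 544.5718994140625 84.75253295898438 65.81388092041016
nut_top 0.65 [  3. 300.  14. 340.] 336 enc 540.6043701171875 68.76719665527344 12.96932315826416
(400, 640, 3)
```

View pics/w6.png

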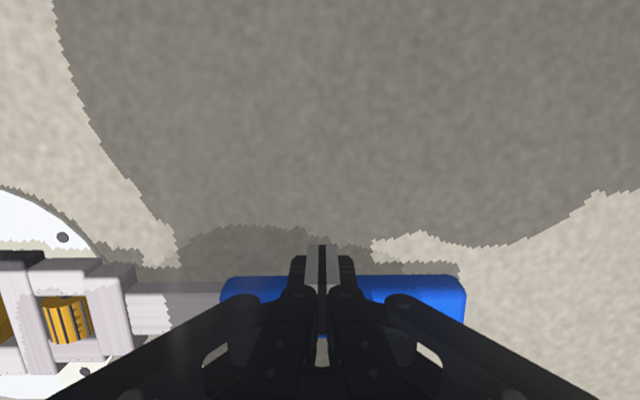

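The finger is against the grip's side and the wrench is still on the nut, having turned about 34°. I'll push a little more, then lift and measure.

Emit:
{"fn": "apply_moves", "kwargs": {
  "dr": [
    [1.5, 0, -0.3],
    [1, 0, -0.3],
    [0, 0, 0]
  ],
  "dp": [
    [0.001, -0.006, 0.0004],
    [0.001, -0.006, 0.0004],
    [0, 0, 0]
  ],
  "grip": [0, 0, 0]
}}

```text
time: 17.87
tcp_pos: [0.4799, -0.0704, 0.0358]
eef_rot: [0.34, 0.625, 0.343, -0.613]
contact_force: [-0.1, 0.4, -0.3]
opening: 0.0
```

```bash
python3 gp.py 96.05
```

```text
t 17.87 along 152.9 side -84.9 tip z 10.8 F along/side/z -0.4 -0.0 -0.3 toolx [ 0.013  0.012 -1.   ] yaw z -122.3 polar of tip -112.98
```

Emit:
{"fn": "apply_moves", "kwargs": {
  "dr": [
    [0, 0, 0],
    [0, 0, 0],
    [0, 0, 0],
    [0, 0, 0],
    [0, 0, 0],
    [0, 0, 0],
    [0, 0, 0],
    [0, 0, 0]
  ],
  "dp": [
    [0, 0.004, 0],
    [-0.01, 0.002, 0],
    [-0.025, 0, 0],
    [-0.03, 0, 0],
    [-0.03, -0.015, -0.02],
    [0, -0.025, -0.035],
    [0, -0.025, -0.035],
    [0, -0.02, -0.035]
  ],
  "grip": [0, 0, 0, 0, 0, 0, 0, 0]
}}

```text
time: 18.53
tcp_pos: [0.4809, 0.0743, 0.1372]
eef_rot: [0.337, 0.626, 0.341, -0.615]
contact_force: [1.1, 0.4, -0.7]
opening: 0.002
```

Emit:
{"fn": "apply_moves", "kwargs": {
  "dr": [
    [0, 0, 0],
    [0, 0, 0],
    [0, 0, 0]
  ],
  "dp": [
    [0, -0.01, -0.02],
    [0, 0, 0],
    [0, 0, 0]
  ],
  "grip": [0, 0, 0]
}}

```text
time: 18.78
tcp_pos: [0.4832, 0.1044, 0.1385]
eef_rot: [0.339, 0.625, 0.344, -0.613]
contact_force: [0.5, -0.8, -0.5]
opening: -0.006
```

```bash
sed -i 's/look(sys.argv\[1\])/look(sys.argv[1],.1,(.53,.06))/' ang.py; python3 ang.py w7
```

```text
18.7833 [0.4832 0.1044 0.1385] [-0.534 -0.846 -0.019] [ 0.5 -0.8 -0.5]
red z4 (np.int32(12), array([229.8, 112.1]), array([0.5749, 0.1287]))
red z24 (np.int32(12), array([229.8, 112.1]), array([0.5725, 0.1234]))
grip ((453.9961853027344, -64.01802062988281), (117.02452087402344, 26.523197174072266), 58.38956832885742)
base 0.72 [205.  19. 370. 201.] 15283 enc 548.0985717773438 90.95022583007812 65.55409240722656
base 0.58 [316. 284. 391. 362.] 754 enc 368.02593994140625 151.6995849609375 51.053199768066406
nut_top 0.85 [264.  94. 316. 142.] 1990 enc 548.2515869140625 90.74174499511719 18.232763290405273
flange 230 ang 55.68 rad 0.0548
nut 68 ang 59.97 rad 0.0137
```

View pics/w7_o.png

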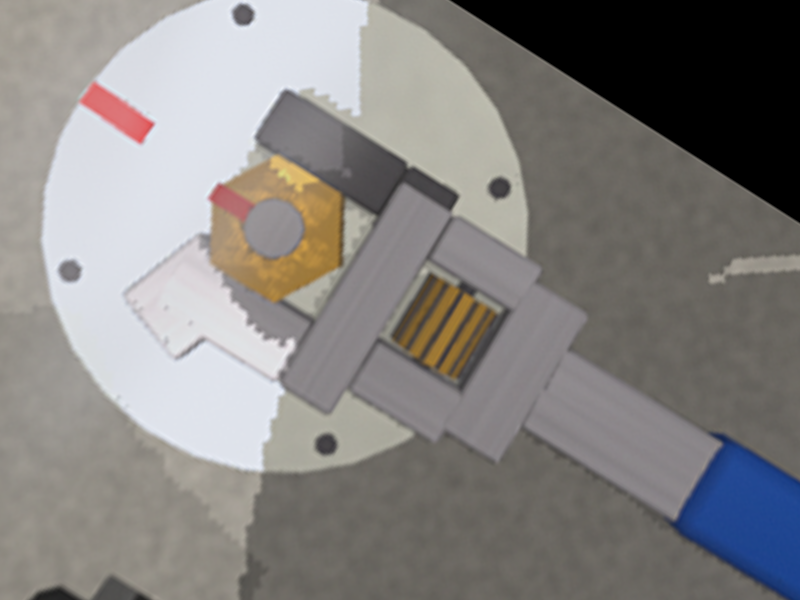

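The view shows the jaws snug on the nut at (277,228). The nut stripe is at about 59–60°, the wrench at 58.4° and the flange stripe at 55.7°. I'll refine the nut's angle with a hexagon fit.

```bash
cat > hexfit.py <<'E'
from h import *
from scipy.optimize import minimize
def hexang(im,K,W,guess):
    o=ortho(im,K,W,(.5484,.0908),.024,.03,10000)
    h=cv2.cvtColor(o,cv2.COLOR_RGB2HSV).astype(int)
    m=((h[...,0]>12)&(h[...,0]<32)&(h[...,1]>110))|(((h[...,0]<8)|(h[...,0]>172))&(h[...,1]>100))
    m=cv2.morphologyEx(m.astype(np.uint8),cv2.MORPH_OPEN,np.ones((7,7)))
    n=600;g=np.arange(n);Y,X=np.meshgrid(.03-g/10000,.03-g/10000); hull=cv2.convexHull(np.argwhere(m)[:,::-1].astype(np.int32))
    f=np.zeros((n,n),np.uint8); cv2.fillConvexPoly(f,hull,1); ins=f>0
    def cost(p):
        c=np.radians(p[2])+np.arange(6)*np.pi/3+np.pi/6
        d=np.max([(X-p[0]/1e3)*np.cos(t)+(Y-p[1]/1e3)*np.sin(t) for t in c],0)
        soft=1/(1+np.exp(np.clip((d-.016)/2e-4,-50,50))); return np.abs(soft-ins).mean()
    best=min((minimize(cost,[0,0,g0],method="Nelder-Mead",options=dict(initial_simplex=[[0,0,g0],[.7,0,g0],[0,.7,g0],[0,0,g0+4]])) for g0 in (guess-3,guess,guess+3)),key=lambda q:q.fun)
    R=((h[...,0]<8)|(h[...,0]>172))&(h[...,1]>100)
    q=np.c_[X[R],Y[R]]-best.x[:2]/1e3; rr=np.hypot(*q.T); q=q[(rr>.006)&(rr<.021)].mean(0)
    print('hex',best.x.round(2),'cost',round(best.fun,4),'stripe about hex centre',np.degrees(np.arctan2(q[1],q[0])).round(2))
if __name__=="__main__":
    import sys
    s,im,K,W,Rt=snap("wrist"); hexang(im,K,W,float(sys.argv[1]))
E
python3 hexfit.py 59.5
```

```text
hex [-0.56 -0.54 57.66] cost 0.0277 stripe about hex centre 59.5
```

Emit:
{"fn": "apply_moves", "kwargs": {
  "dr": [
    [0, 0, 0],
    [0, 0, 0],
    [0, 0, 0],
    [0, 0, 0],
    [0, 0, 0],
    [0, 0, 0],
    [0, 0, 0],
    [0, 0, 0]
  ],
  "dp": [
    [0, 0.02, 0.024],
    [0, 0.02, 0.03],
    [0, 0.02, 0.03],
    [0, 0.02, 0.03],
    [0, 0.012, 0.02],
    [0, 0.006, 0.01],
    [0, 0.002, 0.003],
    [0, 0, 0]
  ],
  "grip": [0, 0, 0, 0, 0, 0, 0, 0]
}}

```text
time: 19.65
tcp_pos: [0.4871, -0.0911, 0.1351]
eef_rot: [0.335, 0.627, 0.34, -0.615]
contact_force: [-0.9, 0.6, -0.2]
opening: -0.003
```

```bash
python3 gp.py 58.4
```

```text
t 19.65 along 186.6 side 43.2 tip z 110.1 F along/side/z -0.1 -1.1 -0.2 toolx [ 0.012  0.014 -1.   ] yaw z -123.0 polar of tip -108.58
```

Emit:
{"fn": "apply_moves", "kwargs": {
  "dr": [
    [0, 0, 0],
    [0, 0, 0],
    [0, 0, 0],
    [0, 0, 0],
    [0, 0, 0],
    [0, 0, 0],
    [0, 0, 0],
    [0, 0, 0]
  ],
  "dp": [
    [0.018, 0, 0],
    [0.022, 0, 0],
    [0.022, 0, 0],
    [0.016, 0, 0],
    [0.01, 0, 0],
    [0.006, -0.004, 0],
    [0.002, -0.004, 0],
    [0, 0, 0]
  ],
  "grip": [0, 0, 0, 0, 0, 0, 0, 0]
}}

```text
time: 20.32
tcp_pos: [0.4809, -0.0823, 0.036]
eef_rot: [0.335, 0.628, 0.339, -0.615]
contact_force: [0.5, -0.5, 0.3]
opening: 0.002
```

```bash
python3 gp.py 58.4
```

```text
t 20.32 along 182.4 side 33.3 tip z 11.0 F along/side/z 0.2 0.7 0.3 toolx [ 0.013  0.014 -1.   ] yaw z -123.1 polar of tip -111.26
```

Emit:
{"fn": "apply_moves", "kwargs": {
  "dr": [
    [0, 0, 0],
    [1, 0, 0],
    [1, 0, 0],
    [0, 0, 0]
  ],
  "dp": [
    [0, -0.005, 0],
    [0, -0.005, 0],
    [0, -0.004, 0.0005],
    [0, 0, 0]
  ],
  "grip": [0, 0, 0, 0]
}}

```text
time: 20.65
tcp_pos: [0.4688, -0.074, 0.0379]
eef_rot: [0.324, 0.635, 0.326, -0.621]
contact_force: [-0.1, 0.1, -0.7]
opening: -0.004
```

```bash
python3 gp.py 58.4
```

```text
t 20.65 along 181.7 side 18.7 tip z 12.9 F along/side/z -0.0 -0.2 -0.7 toolx [ 0.016  0.013 -1.   ] yaw z -125.3 polar of tip -115.72
```

Emit:
{"fn": "apply_moves", "kwargs": {
  "dr": [
    [0.5, 0, 0],
    [0, 0, 0]
  ],
  "dp": [
    [0.0005, -0.003, 0],
    [0, 0, 0]
  ],
  "grip": [0, 0]
}}

```text
time: 20.82
tcp_pos: [0.4669, -0.0724, 0.0383]
eef_rot: [0.321, 0.637, 0.323, -0.622]
contact_force: [-0.3, 0.0, -0.8]
opening: -0.002
```

```bash
python3 gp.py 58.4
```

```text
t 20.82 along 181.4 side 16.3 tip z 13.3 F along/side/z 0.1 -0.3 -0.8 toolx [ 0.019  0.012 -1.   ] yaw z -125.8 polar of tip -116.46
```

Emit:
{"fn": "apply_moves", "kwargs": {
  "dr": [
    [0, 0, 0],
    [0, 0, 0],
    [0, 0, 0],
    [0, 0, 0],
    [0, 0, 0],
    [0, 0, 0],
    [0, 0, 0],
    [0, 0, 0]
  ],
  "dp": [
    [0, 0.004, 0],
    [-0.01, 0.002, 0],
    [-0.025, 0, 0],
    [-0.03, 0, 0],
    [-0.03, -0.015, -0.02],
    [0, -0.025, -0.035],
    [0, -0.025, -0.035],
    [0, -0.02, -0.035]
  ],
  "grip": [0, 0, 0, 0, 0, 0, 0, 0]
}}

```text
time: 21.48
tcp_pos: [0.4766, 0.0718, 0.1407]
eef_rot: [0.318, 0.639, 0.32, -0.623]
contact_force: [1.1, -0.8, -0.2]
opening: 0.001
```

Emit:
{"fn": "apply_moves", "kwargs": {
  "dr": [
    [0, 0, 0],
    [0, 0, 0],
    [0, 0, 0]
  ],
  "dp": [
    [0, -0.01, -0.02],
    [0, 0, 0],
    [0, 0, 0]
  ],
  "grip": [0, 0, 0]
}}

```text
time: 21.73
tcp_pos: [0.4811, 0.1016, 0.1423]
eef_rot: [0.319, 0.639, 0.322, -0.621]
contact_force: [0.5, -0.8, 0.3]
opening: 0.004
```

```bash
python3 ang.py w8; python3 hexfit.py 56
```

```text
21.7333 [0.4811 0.1016 0.1423] [-0.589 -0.808 -0.024] [ 0.5 -0.8  0.3]
red z4 (np.int32(19), array([256.6, 121.5]), array([0.5586, 0.1089]))
red z24 (np.int32(19), array([256.6, 121.5]), array([0.5571, 0.1047]))
grip ((445.38885498046875, -59.42460632324219), (117.3427734375, 26.514257431030273), 55.33357238769531)
base 0.92 [200.  21. 364. 200.] 14627 enc 548.2824096679688 90.6031723022461 65.7240982055664
base 0.67 [316. 278. 424. 364.] 1141 enc 355.1510925292969 149.33966064453125 58.297950744628906
flange 204 ang 55.64 rad 0.0548
nut 96 ang 57.39 rad 0.0129
hex [-1.38 -1.18 59.97] cost 0.1063 stripe about hex centre 55.82
```

View pics/w8_o.png

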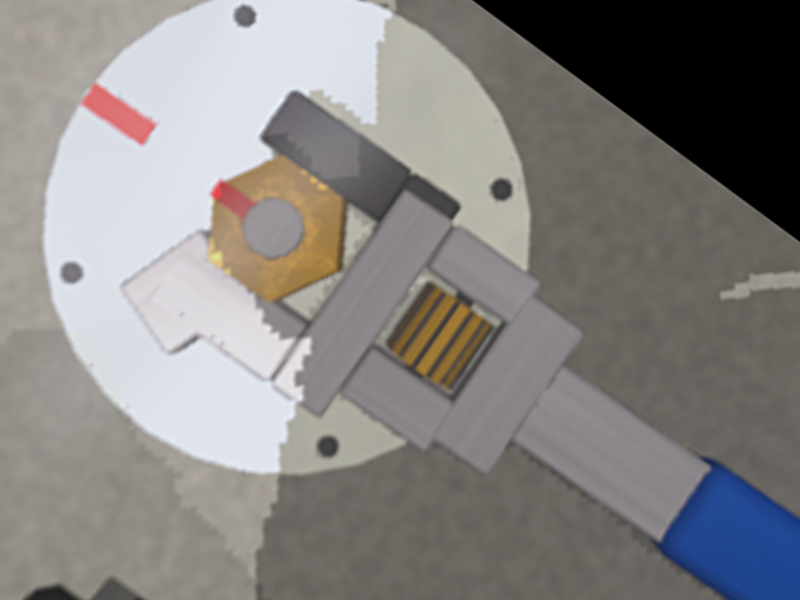

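The wrench is at 55.3° and the flange stripe at 55.6°. The nut stripe reads between 55° and 57°, so the two stripes line up. The jaws are still snug and the gripper is clear, so I'm handing in.

```bash
python3 -c "
from bench import workorder; print(workorder.close_job())"
```

```text
the job is handed in; nothing more can be done
None
```

I closed the wrench onto the nut first, then swung it about 41° clockwise to line up the red stripes, and handed the job in at about 22 s of the 58 s allowed. No verdict is reported.

- **Fitting the jaws:** I rolled the worm with several fingertip strokes until it stalled. The sideways force rose from about 4 N to 11.7 N and the fingertip slipped. The close-up showed both jaws against the nut's flats, with the nut unmoved.
- **Pressing force:** The fingertip's first touch on the worm reached about 20 N, over the suggested 4–15 N. The readings at the end of later strokes were mostly about 8–10 N.
- **Swinging the handle:** I pushed only on the side of the blue grip, with one close-up check and a small correction of about 3°.
- **Final angles:** The flange stripe is at 55.6° and the wrench at 55.3°. The nut stripe reads between 55° and 57.4° depending on the method, so the error should be within about 2°.
- **Checks that disagreed:** The last hexagon fit on the nut (59.97°) fitted poorly, so I ignored it. The outline network did not find the nut in that last picture.
- **State at hand-in:** The wrench lies fitted on the nut and the gripper is about 10 cm clear. The fingers never went near the nut or the other loose things, but I took no final picture of those things to confirm it.

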